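Find the toaster foot without a pad and shim it

ROBOT

A 6-joint arm with a two-finger parallel gripper is mounted at the origin on a cart in front of the work surface, level with it; the furniture and walls round the work are solid. World frame = base frame: x ahead of the robot, y to its left, z up, the work surface at z = 0. Lengths are in m, angles in rad, forces in N, time in s.
With the tool pointing down it reaches from about 0.225 to 0.875 m from the base axis. Payload 3.4 kg.
Tool frame: the origin (TCP) lies where the fingers leave the gripper's body, on its centre line; the fingertips stand 73 mm ahead of it and the grasp point (between the pads) lies 54 mm ahead of it; z points along the fingers, y is the line along which they close (so a half turn about z gives the same grasp; the last joint's range is limited). The gripper opens to 85 mm and grips with 20 to 120 N. Pads are 22 mm wide; open, the fingers measure 114 mm over their backs; the gripper's body (76 mm by 85 mm) begins 54 mm behind the grasp point. The pads swing forward as they close: fully open they stand 13 mm farther back than shut.
Start: joints at [-1.272, 0.276, 1.505, -0, 1.361, -0.121], TCP at [0.234, -0.525, 0.304] pointing down, gripper open.
Joint ranges: [-2.89, 2.89], [-0.75, 2.08], [0.22, 2.7], [-1.18, 4.32], [0.11, 2.71], [-2.7, 2.7]. Speed limits (rad/s): [2.57, 2.57, 3.14, 3.14, 3.14, 3.14].

INTERFACE

Orientations are given as a unit quaternion [w, x, y, z].
In Python, from rig import robot gives the robot as it stands.
- The arm moves only by the shell command python3 steer.py 'ROWS' [FORCE]. ROWS is a JSON object with one list for each field, all of the same length, 1 to 12, a row being the entries at one place: rx, ry, rz (a rotation vector in rad), dx, dy, dz (the shift in units of 20 mm), finger_gap (the finger opening in m); each row shifts and turns the commanded pose from where the row before left it, along the tool's axes as they then stand; what a row does not reach is not made up. A row lasts 1/10 s, in which the tool goes at most 0.05 m and 0.15 rad, less where a joint would pass 70% of its speed; a pose out of reach is approached as far as the arm can. The fingers move at their own pace and stop on an object; FORCE is the grip in N (left out, the last holds). Time passes only in rows, so rows that do not move let the fingers close. It prints the time, the measured TCP pose, the force, the opening and the grip force at its end. Input that does not fit is refused with a message, and nothing moves.
- robot.sense(): the state, without advancing time (a new reading comes with each control period).
- robot.capture(name): name is "scene" or "top" or "wrist"; returns a dict with "color" (480x640x3 uint8, blue, green, red), "vfov" (degrees; the focal length in pixels is half the picture's height over the tangent of half this angle, whatever the lens; pixels are square), "cx", "cy" (the principal point, pixels), "D" ([k1, k2, p1, p2, k3] as OpenCV has them; the pictures are not rectified), "eye" and "attitude" of the camera in the world; the wrist camera has in their place "hand_eye" (4x4, takes a point from camera to tool coordinates, whose origin is the TCP and whose axes are the flange's). Camera axes: x right, y up, looking along -z (the intrinsics and any distortion apply to the point x, -y, -z); pixel columns grow to the right and rows downward; lengths in m; the calibration is good to about 2 mm. A picture is of the moment at which its call begins: read the wrist's pose just before it. There is no depth.
- robot.finish_job(): hands the job in; it is judged then, once.
The state is a dict: "time": time; "joint_pos": joint angles; "dq": joint speeds; "joint_efforts": joint torques, N m; "tool_pos": TCP position; "ee_rot": TCP orientation; "contact_force": force on the tool from outside, world axes, zero at the start; "ft_torque": the same for the moment, N m; "gripper_width": finger opening in m; "grip_force": force on a finger pad.
Only numpy, scipy, OpenCV 4.12 (cv2) and the standard library are available. Lean on these libraries where they do the work, as an engineer would, in place of code of your own. Each camera call takes 0.05 s, during which the arm holds its last target. There are 200 camera calls.

TASK

The bun toaster rocks because one of its three front feet has lost the rubber pad beneath it, and nobody can see which from outside. Flick the red lift lever fully up to raise the toaster's front, feel under the feet with the orange-handled shim until you find the one where its tongue slides in instead of jamming, and leave the shim there, pushed fully home with its grip up against the toaster. Then push the lever fully down again to set the toaster on the shim, and do not disturb the lime timer in front of the receipt printer or the milk tin beside it.

Things in the scene. Friction and masses are not known exactly. Their poses are not given: they have to be found in the camera images.
- toaster: Steel bun toaster, fixed. Origin: on the counter under the middle of its black apron's front face; x is level and points in under the toaster, y to its left. Plinth 250 mm wide (y), x 0 to 230 mm, top 56 mm high, tray lip 64 mm high; the housing (206 mm high) starts at x=79 mm. Apron lower edge 6 mm up, 11 with the lever up. Behind the apron hide three feet, each marked by a bolt head.
- foot_l (a point): Point on the counter under the centre of the left front foot (toaster frame x=42, y=+70 mm); axes as the toaster's. Exactly one of the three feet has no pad, a different one every time, hidden by the apron: there, with the lever up, the tongue slides in its full 72 mm till the grip meets the apron.
- foot_m (a point): Point on the counter under the centre of the middle front foot (toaster frame x=42, y=0 mm), axes as the toaster's. The feet are 32 mm across, their undersides 5.6 mm above the counter, about 10 with the lever up. A foot that has its pad: a rubber disc 36 mm across, 6 mm thick, stuck fast to the counter and staying there; the tongue jams on it with its tip 24 mm behind the apron's front face.
- foot_r (a point): Point on the counter under the centre of the right front foot (toaster frame x=42, y=-70 mm); axes as the toaster's.
- lift_lever (a joint): Lever on the toaster's left flank, rad: 0 = fully down (arm level, pointing to the robot), 0.9 = fully up (end stop; the front rises 4 mm at the feet, and tilted 0.025 rad). Stiff (about 4 N at the bar), stays where it is left. Pivot axis parallel to the toaster's y, at toaster frame x=50, y=136, z=40 mm (rising to 44 with the front); the bar is 70 mm from it.
- lever_bar (a point): Centre of the lever's red sleeved bar: round, 16 mm thick, 36 mm long, parallel to the toaster's y. It can be pinched over its two ends (fingers closing along the toaster's y) or pushed. Lever down: toaster frame x=-20, y=147, z=40 mm; it swings up and back to x=9, z=100 mm at 0.9 rad.
- shim: Loose 80 g shim lying flat: orange grip 44 mm long, 24 wide, 20 high, and a flat metal tongue 6 mm thick, 26 wide, that sticks out 72 mm from the grip's front face, undersides level. Origin: on the underside, at the middle of the grip's front face; x along the tongue to its tip, z up. The grip (x=-44 to 0 mm) is too tall to go under the apron and is the stop.
- shim_tip (a point): Middle of the tongue's front end (shim frame x=72, z=3 mm).
- timer: Lime kitchen timer, 50x72x68 mm, loose, standing in front of the receipt printer, right of the toaster; origin under its middle. Bystander.
- milk_tin: Small milk tin, 75 mm across, 58 high, loose, right of the timer; origin under its middle. Bystander.

How it is judged:
By the outcome, as a careful person would: the job done as asked, in the order asked, and still so for the second after the job is handed in, with the robot touching nothing.
It also fails if it takes over 64 s, if anything falls off the work surface, if the arm or the gripper's body presses on something with over 40 N, if the wrist force passes 120 N, or if a joint passes its speed limit or range.

## Working session

There is one attempt and no reset: what is moved stays moved. The work goes in short steps, Python scripts to look and compute and a shell command to move; the robot and the scene stay as the last step left them, time stands still between calls to the robot, and variables do not carry over. Pictures are saved under pics/ and viewed, at most 10 in all, crops included, and the job is handed in when it is done.

```bash
ls; mkdir -p pics
python3 - <<'E'
from rig import robot
import cv2,numpy as np
s=robot.sense();print({k:np.round(v,4).tolist() for k,v in s.items()})
for n in["scene","top"]:
    c=robot.capture(n);cv2.imwrite(f"pics/{n}0.png",c["color"]);print({k:np.round(v,4).tolist() for k,v in c.items() if k!="color"})
print(robot.capture("wrist")["hand_eye"])
E
```

```text
pics
rig.py
steer.py
{'time': 0.0, 'joint_pos': [-1.272, 0.2766, 1.5061, -0.0, 1.3607, -0.121], 'dq': [0.0014, -0.0013, 0.0018, 0.001, -0.0016, 0.0001], 'joint_efforts': [0.0016, -41.6763, -24.5811, 0.0001, 0.0108, -0.0], 'tool_pos': [0.2342, -0.5247, 0.303], 'ee_rot': [-0.0009, 0.9781, 0.2084, -0.0001], 'contact_force': [0.0897, -0.3047, -0.0789], 'ft_torque': [0.0146, 0.0003, -0.049], 'grip_force': 0.0, 'gripper_width': 0.0855}
{'vfov': 44.5227, 'cx': 317.5632, 'cy': 245.2944, 'D': [-0.1271, 0.0, 0.0, 0.0, 0.0], 'eye': [0.0288, 0.9027, 0.8798], 'attitude': [-0.2502, -0.1241, 0.3909, 0.877]}
{'vfov': 52.7923, 'cx': 307.8735, 'cy': 245.0372, 'D': [-0.0768, 0.0, 0.0, 0.0, 0.0], 'eye': [0.4478, 0.1343, 0.9359], 'attitude': [0.7139, 0.0331, -0.0476, -0.6978]}
[[ 5.09865922e-04  9.65363137e-01  2.60909474e-01  6.51453208e-02]
 [ 9.99999869e-01 -5.05613929e-04 -8.34189981e-05 -1.73129715e-04]
 [ 5.13898385e-05  2.60909482e-01 -9.65363268e-01 -6.91156411e-02]
 [ 0.00000000e+00  0.00000000e+00  0.00000000e+00  1.00000000e+00]]
```

View pics/scene0.png

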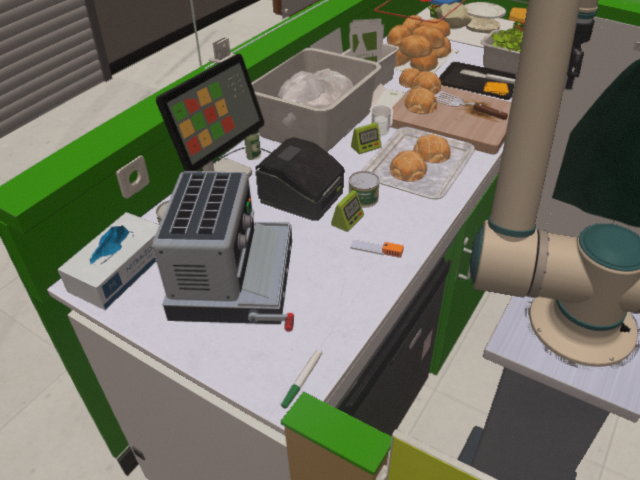

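View pics/top0.png

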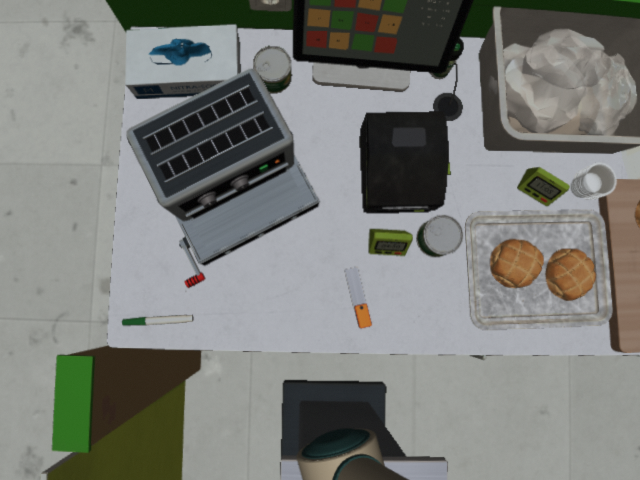

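Scene: toaster with the lever bar at (289,321), shim at (380,248). Top: red bar (195,280), shim grip (363,316) with tongue tip (351,268), and toaster front edge from (203,263) to (319,203).

```bash
cat > h.py <<'E'
import cv2,numpy as np
from rig import robot
from scipy.spatial.transform import Rotation as R
def rot(q): return R.from_quat(np.roll(q,-1)).as_matrix()
def cam(n):
    s=robot.sense();c=robot.capture(n)
    if n=="wrist":
        T=np.eye(4);T[:3,:3]=rot(s["ee_rot"]);T[:3,3]=s["tool_pos"];T=T@c["hand_eye"];c["Rm"],c["e"]=T[:3,:3],T[:3,3]
    else: c["Rm"],c["e"]=rot(c["attitude"]),np.array(c["eye"])
    f=240/np.tan(np.radians(c["vfov"])/2);c["K"]=np.array([[f,0,c["cx"]],[0,f,c["cy"]],[0,0,1.]]);c["D"]=np.array(c["D"],float)
    return c
def rays(c,p):
    u=cv2.undistortPoints(np.array(p,float).reshape(-1,1,2),c["K"],c["D"]).reshape(-1,2)
    return np.c_[u[:,0],-u[:,1],-np.ones(len(u))]@c["Rm"].T
def plane(c,p,z):
    d=rays(c,p);return c["e"]+d*((z-c["e"][2])/d[:,2])[:,None]
def tri(c1,p1,c2,p2):
    a,b=rays(c1,[p1])[0],rays(c2,[p2])[0]
    t=np.linalg.lstsq(np.c_[a,-b],c2["e"]-c1["e"],rcond=None)[0]
    P,Q=c1["e"]+t[0]*a,c2["e"]+t[1]*b;return (P+Q)/2,np.linalg.norm(P-Q)
def proj(c,P):
    q=(np.atleast_2d(P)-c["e"])@c["Rm"];q=q*[1,-1,-1]
    return cv2.projectPoints(q,np.zeros(3),np.zeros(3),c["K"],c["D"])[0].reshape(-1,2)
def blob(c,lo,hi,roi):
    x0,y0,x1,y1=roi;m=cv2.inRange(cv2.cvtColor(c["color"],cv2.COLOR_BGR2HSV)[y0:y1,x0:x1],lo,hi)
    k=max(cv2.findContours(m,0,2)[0],key=cv2.contourArea)[:,0]+[x0,y0]
    M=cv2.moments(k.reshape(-1,1,2));return k,np.array([M["m10"],M["m01"]])/M["m00"]
E
python3 - <<'E'
from h import *
np.set_printoptions(precision=4,suppress=True)
s,t=cam("scene"),cam("top")
ks,cs=blob(s,(0,150,100),(6,255,255),(260,300,310,340));kt,ct=blob(t,(0,150,80),(6,255,255),(170,260,220,300))
print("bar",cs,ct,tri(s,cs,t,ct)); print("rect",cv2.minAreaRect(kt),plane(t,cv2.boxPoints(cv2.minAreaRect(kt)),.045))
ks,cs=blob(s,(5,150,100),(20,255,255),(370,230,420,265));kt,ct=blob(t,(5,150,100),(20,255,255),(330,290,390,340))
print("grip",cs,ct,tri(s,cs,t,ct));print(plane(t,cv2.boxPoints(cv2.minAreaRect(kt)),.02))
a=cv2.resize(t["color"][170:340,140:400],None,fx=3,fy=3,interpolation=2)
cv2.imwrite("pics/crop1.png",a)
E
```

```text
bar [288.7932 320.7222] [194.8562 279.5163] (array([0.4819, 0.3245, 0.0421]), np.float64(0.0006866899822368878))
rect ((194.30001831054688, 279.60003662109375), (6.708203315734863, 18.782970428466797), 63.43495178222656) [[0.4786 0.3428 0.045 ]
 [0.4949 0.3125 0.045 ]
 [0.484  0.3065 0.045 ]
 [0.4678 0.3368 0.045 ]]
grip [392.7324 248.253 ] [362.6004 315.6192] (array([0.4215, 0.0096, 0.0116]), np.float64(2.9441162607587448e-05))
[[ 0.439   0.0271  0.02  ]
 [ 0.445   0.0048  0.02  ]
 [ 0.4046 -0.0059  0.02  ]
 [ 0.3987  0.0163  0.02  ]]
```

View pics/crop1.png

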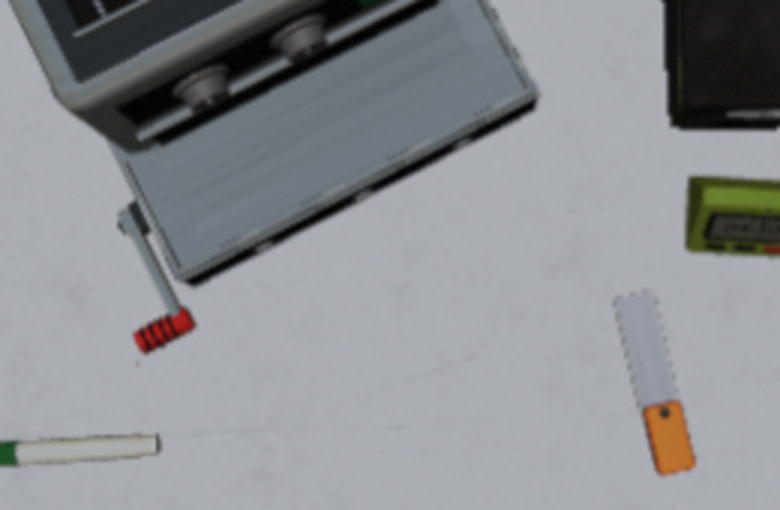

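Crop: lip corners at full-image (200.3,262.7) and (318.7,200.7); apron bottom corners (204,265) and (319,205). Tongue tip at full (352,267), grip rear ~(365,327).

Run:
```python
from h import *
np.set_printoptions(precision=4,suppress=True)
t=cam("top")
g=cv2.cvtColor(t["color"],cv2.COLOR_BGR2GRAY)
A=np.array([200.3,262.7]);B=np.array([318.7,200.7]);d=(B-A)/np.linalg.norm(B-A);n=np.array([-d[1],d[0]])
big=g.astype(np.float32);up=[];lo=[]
for u in np.linspace(8,125,60):
    ss=np.arange(-6,12,.1);P=(A+d*u+n*ss[:,None]).astype(np.float32)
    v=cv2.remap(big,P[:,0].reshape(1,-1),P[:,1].reshape(1,-1),1)[0];dv=np.gradient(cv2.GaussianBlur(v.reshape(1,-1),(0,0),4)[0])
    i=dv.argmin();j=dv.argmax();up.append(P[i]);lo.append(P[j])
for nm,L,z in(("lip",up,.064),("low",lo,.006)):
    L=np.array(L,float);W=plane(t,L,z)[:,:2]
    vx,vy,x0,y0=cv2.fitLine(W.astype(np.float32),cv2.DIST_HUBER,0,.001,.001).ravel();r=(W-[x0,y0])@[-vy,vx]
    print(nm,"angle y-axis",np.degrees(np.arctan2(vy,vx)),(x0,y0),"res",r.std())
print("lipcorners",plane(t,[A,B],.064),plane(t,[(204,265),(319,205)],.006))
# tongue
hsv=cv2.cvtColor(t["color"],cv2.COLOR_BGR2HSV)
print("tip",plane(t,[(140+620/3,170+297/3),(140+652/3,170+291/3),(140+637/3,170+294/3)],.006))
```

```text
lip angle y-axis -60.77907 (np.float32(0.58240545), np.float32(0.18067934)) res 0.00032450841257129195
low angle y-axis -60.86705 (np.float32(0.5552895), np.float32(0.23562093)) res 0.0003762084958852138
lipcorners [[0.5113 0.3112 0.064 ]
 [0.6305 0.0994 0.064 ]] [[0.5113 0.3156 0.006 ]
 [0.6341 0.0964 0.006 ]]
tip [[0.51   0.0406 0.006 ]
 [0.5143 0.02   0.006 ]
 [0.5122 0.0296 0.006 ]]
```

```bash
cat > to.py <<'E'
# usage: to.py x y z yaw_deg tilt_rad : remaining turn, and shift in tool axes now / after turning
from h import *
import sys
np.set_printoptions(precision=4,suppress=True)
O=np.array([.5716,.2058]);Y=29.15
def tf(x,y): a=np.radians(Y);return O+[x*np.cos(a)-y*np.sin(a),x*np.sin(a)+y*np.cos(a)]
def T(yaw,tilt): # tool z down, x along yaw; tilt>0 leans body back, tips forward
    return R.from_euler("z",yaw,degrees=True).as_matrix()@R.from_euler("y",-tilt).as_matrix()@np.diag([1.,-1,-1])
def go(x,y,z,yaw,tilt):
    s=robot.sense();C=rot(s["ee_rot"]);G=T(yaw,tilt);d=np.array([x,y,z])-s["tool_pos"]
    print("t",s["time"],"tcp",s["tool_pos"],"rotvec",R.from_matrix(C.T@G).as_rotvec(),"d now",C.T@d,"d after",G.T@d,"j",np.array(s["joint_pos"]))
if __name__=="__main__": go(*map(float,sys.argv[1:]))
E
python3 to.py .479 .3225 .303 29.15 0
```

```text
t 0.3 tcp [ 0.2343 -0.525   0.3036] rotvec [-0.0005 -0.0001 -0.089 ] d now [ 0.5688 -0.6742  0.001 ] d after [ 0.6265 -0.621   0.0006] j [-1.272   0.2762  1.5053  0.      1.3607 -0.121 ]
```
Line: d after per row: (0.6265,-0.621)/20 = (.0313,-.0311). First row rotation.

The rows are not in the units I measure in: shifts go in units of 20 mm. I convert before sending: -0.03 m is -1.5, 0.03 m is 1.5.

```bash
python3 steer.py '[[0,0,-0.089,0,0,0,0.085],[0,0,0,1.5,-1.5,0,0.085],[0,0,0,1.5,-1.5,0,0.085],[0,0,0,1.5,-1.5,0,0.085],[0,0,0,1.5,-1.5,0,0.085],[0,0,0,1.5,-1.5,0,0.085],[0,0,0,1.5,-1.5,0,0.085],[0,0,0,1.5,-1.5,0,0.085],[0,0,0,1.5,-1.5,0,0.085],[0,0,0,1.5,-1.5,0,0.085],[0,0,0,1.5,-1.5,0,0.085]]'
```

```text
refused: ROWS must be an object with one list for each field. Nothing was moved.
```

I used the wrong layout. The manual says an object with one list for each field; once more.

```bash
python3 steer.py '{"rx":[0,0,0,0,0,0,0,0,0,0,0],"ry":[0,0,0,0,0,0,0,0,0,0,0],"rz":[-0.089,0,0,0,0,0,0,0,0,0,0],"dx":[0,1.5,1.5,1.5,1.5,1.5,1.5,1.5,1.5,1.5,1.5],"dy":[0,-1.5,-1.5,-1.5,-1.5,-1.5,-1.5,-1.5,-1.5,-1.5,-1.5],"dz":[0,0,0,0,0,0,0,0,0,0,0],"finger_gap":[0.085,0.085,0.085,0.085,0.085,0.085,0.085,0.085,0.085,0.085,0.085]}'; python3 to.py .479 .3225 .2 29.15 0
```

```text
time: 1.4
tool_pos: [0.3503, -0.1153, 0.3041]
ee_rot: [0.0, 0.968, 0.251, 0.0]
contact_force: [0.9, -0.4, -0.0]
gripper_width: 0.0849
grip_force: 0.0
t 1.4 tcp [ 0.3503 -0.1153  0.3041] rotvec [ 0.0009 -0.0006 -0.0006] d now [ 0.3254 -0.3199  0.1041] d after [ 0.3257 -0.3197  0.1041] j [-0.5074 -0.0448  1.8838  0.0001  1.3015  0.5551]
```

```bash
python3 steer.py '{"rx":[0,0,0,0,0,0,0,0,0,0],"ry":[0,0,0,0,0,0,0,0,0,0],"rz":[0,0,0,0,0,0,0,0,0,0],"dx":[1.6,1.6,1.6,1.6,1.6,1.6,1.6,1.6,1.6,1.6],"dy":[-1.6,-1.6,-1.6,-1.6,-1.6,-1.6,-1.6,-1.6,-1.6,-1.6],"dz":[0,0,0,0,0,0.5,1,1,1,1],"finger_gap":[0.085,0.085,0.085,0.085,0.085,0.085,0.085,0.085,0.085,0.085]}'; python3 to.py .479 .3225 .096 29.15 0
python3 - <<'E'
from h import *
c=cam("wrist");cv2.imwrite("pics/w1.png",c["color"])
E
```

```text
time: 2.4
tool_pos: [0.474, 0.3204, 0.2131]
ee_rot: [0.0, 0.968, 0.252, 0.0]
contact_force: [0.2, 0.2, 0.6]
gripper_width: 0.085
grip_force: 0.0
t 2.4 tcp [0.474  0.3204 0.2131] rotvec [ 0.0004 -0.0003  0.0006] d now [0.0054 0.0006 0.1171] d after [0.0054 0.0006 0.1171] j [ 0.473   0.3359  1.6534 -0.0004  1.1519  1.5346]
```

View pics/w1.png

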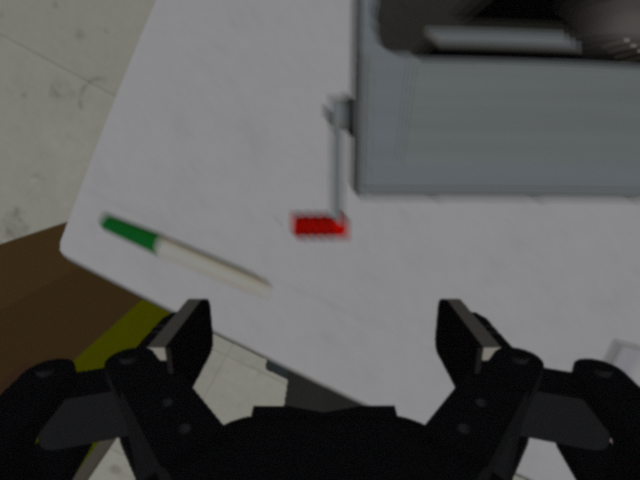

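Wrist: bar centred at (320,225), toaster edges square to the image, fingers clear of the apron. I'll check the bar in numbers and then descend.

```bash
python3 - <<'E'
from h import *
from to import tf
c=cam("wrist");k,p=blob(c,(0,150,80),(6,255,255),(270,190,370,260));print(p,plane(c,[p],.044),tf(-.02,.147),tf(-.024,.147))
E
python3 steer.py '{"rx":[0,0,0,0,0,0,0,0,0,0],"ry":[0,0,0,0,0,0,0,0,0,0],"rz":[0,0,0,0,0,0,0,0,0,0],"dx":[0.25,0,0,0,0,0,0,0,0,0],"dy":[0,0,0,0,0,0,0,0,0,0],"dz":[2,2,1.5,0.35,0,0,0,0,0,0],"finger_gap":[0.085,0.085,0.085,0.085,0.05,0.035,0.02,0.02,0.02,0.02]}' 60
```

```text
[352.0161 240.4939] [[0.4865 0.3129 0.044 ]] [0.4825 0.3244] [0.479  0.3225]
time: 3.5
tool_pos: [0.4784, 0.3226, 0.0988]
ee_rot: [-0.002, 0.968, 0.251, 0.002]
contact_force: [-2.7, 4.4, 1.0]
gripper_width: 0.0344
grip_force: 61.0
```

```bash
python3 steer.py '{"rx":[0,0,0,0,0,0,0,0,0,0,0,0],"ry":[0,0,0,0,0,0,0,0,0,0,0,0],"rz":[0,0,0,0,0,0,0,0,0,0,0,0],"dx":[0.025,0.05,0.1,0.125,0.15,0.2,0.2,0.25,0.25,0.2,0.15,0],"dy":[0,0,0,0,0,0,0,0,0,0,0,0],"dz":[-0.375,-0.375,-0.35,-0.35,-0.35,-0.325,-0.3,-0.275,-0.25,-0.15,-0.15,0],"finger_gap":[0.02,0.02,0.02,0.02,0.02,0.02,0.02,0.02,0.02,0.02,0.02,0.02]}'
```

```text
time: 4.7
tool_pos: [0.5056, 0.3377, 0.1604]
ee_rot: [-0.001, 0.968, 0.252, -0.003]
contact_force: [-1.9, 4.7, -11.9]
gripper_width: 0.0341
grip_force: 61.5
```

```bash
python3 steer.py '{"rx":[0,0,0,0,0,0,0,0,0,0,0],"ry":[0,0,0,0,0,0,0,0,0,0,0],"rz":[0,0,0,0,0,0,0,0,0,0,0],"dx":[0,0,0,0,-1,-2,-2,0,0,0,0],"dy":[0,0,0,0,0,0,1,2.25,2.25,2.25,0],"dz":[0,0,0,-1.5,-2,-1,0,0,0,0,0],"finger_gap":[0.085,0.085,0.085,0.085,0.085,0.085,0.085,0.085,0.085,0.085,0.085]}'
python3 - <<'E'
from h import *
from to import tf
np.set_printoptions(precision=4,suppress=True)
s,t=cam("scene"),cam("top")
ks,cs=blob(s,(0,150,100),(6,255,255),(255,260,310,340));kt,ct=blob(t,(0,150,80),(6,255,255),(160,230,220,300))
P,e=tri(s,cs,t,ct);print(cs,ct,P,e,tf(.009,.147))
E
python3 to.py .42 .01 .2 13 0.45
```

```text
time: 5.8
tool_pos: [0.4992, 0.1488, 0.2534]
ee_rot: [0.002, 0.968, 0.249, 0.002]
contact_force: [-0.5, 0.2, -0.0]
gripper_width: 0.0847
grip_force: 0.0
[273.9721 301.5729] [182.0363 265.6288] [0.5032 0.3367 0.0944] 5.0390843490837144e-05 [0.5079 0.3386]
t 5.9 tcp [0.4966 0.1523 0.2528] rotvec [-0.0626  0.4455  0.2743] d now [-0.136   0.0873  0.0526] d after [-0.119   0.1214  0.0011] j [0.1634 0.2273 1.7056 0.0001 1.2072 1.2283]
```

Run:
```python
from h import *
from to import tf
np.set_printoptions(precision=1,suppress=True)
s,t=cam("scene"),cam("top")
print("meas scene",[-14.82,-19.15],"top",[-12.82,-13.89])
def b(th): return np.r_[tf(.05-.07*np.cos(th),.147),.04+.07*np.sin(th)+.004*th/.9]
for th in(.6,.7,.75,.8,.85,.9): print(th,proj(s,b(th))-proj(s,b(0)),proj(t,b(th))-proj(t,b(0)))
x,y=225,230
cv2.imwrite("pics/s2.png",cv2.resize(s["color"][y:y+110,x:x+110],None,fx=5,fy=5,interpolation=2))
```

```text
meas scene [-14.82, -19.15] top [-12.82, -13.89]
0.6 [[ -7.9 -15.3]] [[-8.1 -7.2]]
0.7 [[-10.4 -17.6]] [[-9.9 -9.5]]
0.75 [[-11.7 -18.7]] [[-10.9 -10.8]]
0.8 [[-13.2 -19.7]] [[-11.9 -12.1]]
0.85 [[-14.7 -20.7]] [[-12.9 -13.6]]
0.9 [[-16.2 -21.7]] [[-13.9 -15. ]]
```

View pics/s2.png

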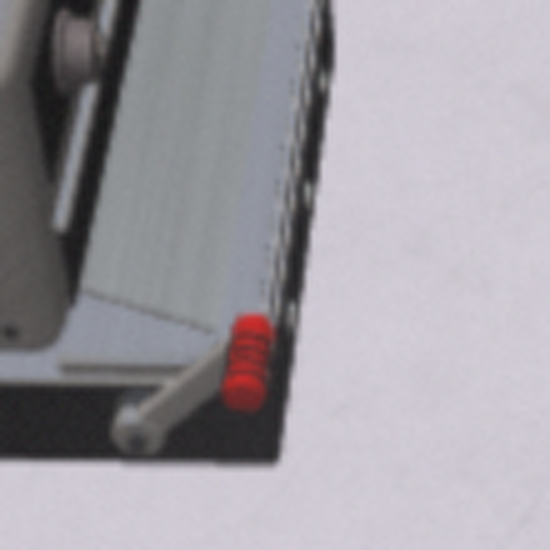

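The lever is at about 0.84 rad, not certainly at its stop, so I'll push the bar from the front with closed fingers until the stop is felt.

```bash
python3 -c "
from to import *
p=tf(-.035,.150);go(*p,.158,29.15,0)"
```

```text
t 6.0 tcp [0.4957 0.1537 0.2524] rotvec [-0.0002 -0.0006  0.0001] d now [ 0.0566 -0.1585  0.0944] d after [ 0.0567 -0.1585  0.0944] j [0.1664 0.2274 1.7065 0.0004 1.2072 1.2282]
```

Scaled: -0.04 m is -2, -0.038 m is -1.9.

```bash
python3 steer.py '{"rx":[0,0,0,0,0,0,0,0,0,0,0],"ry":[0,0,0,0,0,0,0,0,0,0,0],"rz":[0,0,0,0,0,0,0,0,0,0,0],"dx":[0.5,0.5,0.5,0.5,0.5,0.35,0,0.3,0.3,0.25,0],"dy":[-2,-2,-2,-1.9,0,0,0,0,0,0,0],"dz":[0,0,0.5,1,1.5,1.7,0,0,0,0,0],"finger_gap":[0.0,0.0,0.0,0.0,0.0,0.0,0.0,0,0,0,0.0]}' 40; python3 -c "
from to import *
p=tf(.009,.150);go(*p,.158,29.15,0)"
```

```text
time: 7.1
tool_pos: [0.485, 0.3278, 0.1594]
ee_rot: [-0.0, 0.968, 0.251, 0.002]
contact_force: [0.5, -0.3, 0.0]
gripper_width: -0.0001
grip_force: 0.0
t 7.1 tcp [0.485  0.3278 0.1594] rotvec [ 0.0001 -0.0031 -0.0004] d now [ 0.0252 -0.0013  0.0014] d after [ 0.0252 -0.0013  0.0014] j [ 0.4755  0.4036  1.6962 -0.      1.0387  1.538 ]
```

```bash
for i in 1 ; do python3 steer.py '{"rx":[0,0],"ry":[0,0],"rz":[0,0],"dx":[0.15,0],"dy":[0,0],"dz":[0,0],"finger_gap":[0,0]}'|grep -E "tool_pos|contact"; python3 steer.py '{"rx":[0,0],"ry":[0,0],"rz":[0,0],"dx":[0.15,0],"dy":[0,0],"dz":[0,0],"finger_gap":[0,0]}'|grep -E "tool_pos|contact";python3 steer.py '{"rx":[0,0],"ry":[0,0],"rz":[0,0],"dx":[0.15,0],"dy":[0,0],"dz":[0,0],"finger_gap":[0,0]}'|grep -E "tool_pos|contact";python3 steer.py '{"rx":[0,0],"ry":[0,0],"rz":[0,0],"dx":[0.15,0],"dy":[0,0],"dz":[0,0],"finger_gap":[0,0]}'|grep -E "tool_pos|contact"; done
```

```text
tool_pos: [0.486, 0.3284, 0.1582]
contact_force: [-2.2, -1.0, 0.8]
tool_pos: [0.4865, 0.3288, 0.1578]
contact_force: [-6.1, -4.7, 6.4]
tool_pos: [0.4869, 0.329, 0.1576]
contact_force: [-11.5, -6.6, 9.9]
tool_pos: [0.4873, 0.3293, 0.1574]
contact_force: [-15.3, -9.0, 12.7]
```

Scaled: -0.004 m is -0.2, 0.002 m is 0.1.

```bash
python3 steer.py '{"rx":[0,0],"ry":[0,0],"rz":[0,0],"dx":[0.1,0],"dy":[0,0],"dz":[-0.2,0],"finger_gap":[0,0]}'|grep -E "tool_pos|contact"; python3 steer.py '{"rx":[0,0],"ry":[0,0],"rz":[0,0],"dx":[0.1,0],"dy":[0,0],"dz":[-0.2,0],"finger_gap":[0,0]}'|grep -E "tool_pos|contact";python3 steer.py '{"rx":[0,0],"ry":[0,0],"rz":[0,0],"dx":[0.15,0],"dy":[0,0],"dz":[-0.15,0],"finger_gap":[0,0]}'|grep -E "tool_pos|contact";python3 steer.py '{"rx":[0,0],"ry":[0,0],"rz":[0,0],"dx":[0.15,0],"dy":[0,0],"dz":[-0.15,0],"finger_gap":[0,0]}'|grep -E "tool_pos|contact"
python3 - <<'E'
from h import *
s,t=cam("scene"),cam("top")
for c,r in((s,(255,260,310,340)),(t,(160,230,220,300))):
    k,p=blob(c,(0,150,80),(6,255,255),r);print(p,cv2.contourArea(k))
E
```

```text
tool_pos: [0.4905, 0.331, 0.1615]
contact_force: [-12.2, -7.2, 10.7]
tool_pos: [0.4915, 0.3317, 0.1635]
contact_force: [-10.0, -6.3, 1.1]
tool_pos: [0.492, 0.332, 0.1645]
contact_force: [-12.7, -8.5, -4.7]
tool_pos: [0.4925, 0.3324, 0.1659]
contact_force: [-15.0, -8.3, -7.3]
[270.53608247 302.94158076] 48.5Traceback (most recent call last):
  File "<stdin>", line 4, in <module>
  File "h.py", line 26, in blob
    k=max(cv2.findContours(m,0,2)[0],key=cv2.contourArea)[:,0]+[x0,y0]
      ~~~^^^^^^^^^^^^^^^^^^^^^^^^^^^^^^^^^^^^^^^^^^^^^^^^
ValueError: max() iterable argument is empty
```

Scaled: 0.045 m is 2.25, 0.04 m is 2.

```bash
python3 steer.py '{"rx":[0,0,0,0,0,0,0,0],"ry":[0,0,0,0,0,0,0,0],"rz":[0,0,0,0,0,0,0,0],"dx":[-1,-1.5,-1.5,0,0,0,0,0],"dy":[0,0,0,2.25,2.25,2.25,2,0],"dz":[0,-1.5,-1.5,-0.5,0,0,0,0],"finger_gap":[0,0,0.085,0.085,0.085,0.085,0.085,0.085]}'
python3 - <<'E'
from h import *
s,t=cam("scene"),cam("top")
a=[]
for c,r,o in((s,(255,260,310,340),(288.79,320.72)),(t,(160,230,220,300),(194.86,279.52))):
    k,p=blob(c,(0,150,80),(6,255,255),r);print(p-o,cv2.contourArea(k));a.append(p)
print(tri(s,a[0],t,a[1]))
E
python3 to.py .42 .01 .2 13 0.45
```

```text
time: 9.6
tool_pos: [0.5213, 0.1423, 0.2421]
ee_rot: [0.001, 0.968, 0.249, 0.002]
contact_force: [-0.6, 0.5, -0.4]
gripper_width: 0.0845
grip_force: 0.0
[-17.56165354 -20.69375328] 63.5
[-14.93727273 -16.47      ] 110.0
(array([0.50719649, 0.33946556, 0.09886976]), np.float64(0.0002401086305341399))
t 9.7 tcp [0.5188 0.1455 0.2418] rotvec [-0.0632  0.4465  0.2745] d now [-0.1522  0.0706  0.0417] d after [-0.1324  0.1098 -0.0175] j [0.144  0.2647 1.6822 0.0005 1.1943 1.2084]
```

```bash
python3 to.py .3956 .0036 .15 13 0.35
```

```text
t 9.7 tcp [0.5188 0.1455 0.2418] rotvec [-0.0493  0.3472  0.2764] d now [-0.1766  0.0644  0.0917] d after [-0.1743  0.1106  0.0341] j [0.144  0.2647 1.6822 0.0005 1.1943 1.2084]
```

```bash
python3 steer.py '{"rx":[0,0,0,0,0,-0.012,-0.012,-0.012,-0.012,0,0],"ry":[0,0,0,0,0,0.087,0.087,0.087,0.087,0,0],"rz":[0,0,0,0,0,0.069,0.069,0.069,0.069,0,0],"dx":[-1.75,-1.75,-1.75,-1.75,-1.75,0,0,0,0,0,0],"dy":[0.65,0.65,0.65,0.65,0.65,0,0,0,0,0,0],"dz":[0.9,0.9,0.9,0.9,0.9,0,0,0,0,0,0],"finger_gap":[0.085,0.085,0.085,0.085,0.085,0.085,0.085,0.085,0.085,0.085,0.085]}'; python3 to.py .3956 .0036 .0755 13 0.35
python3 - <<'E'
from h import *
c=cam("wrist");cv2.imwrite("pics/w2.png",c["color"])
k,p=blob(c,(5,150,100),(20,255,255),(100,100,540,400));r=cv2.minAreaRect(k);print(p,r,plane(c,[p],.016),plane(c,cv2.boxPoints(r),.02))
E
```

```text
time: 10.8
tool_pos: [0.3969, 0.0048, 0.1521]
ee_rot: [-0.02, 0.978, 0.114, 0.173]
contact_force: [0.6, -0.8, 0.3]
gripper_width: 0.0847
grip_force: 0.0
t 10.8 tcp [0.3969 0.0048 0.1521] rotvec [-0.0023  0.0006  0.0046] d now [-0.0277  0.0009  0.0714] d after [-0.0278  0.0009  0.0714] j [-0.2942  0.0561  2.2948  0.3587  0.5134  0.7557]
[326.15184654 294.6292578 ] ((326.1429443359375, 294.5072937011719), (73.61732482910156, 39.6039924621582), 88.83085632324219) [[0.42219445 0.00939552 0.016     ]] [[ 0.44009602  0.02588815  0.02      ]
 [ 0.44583746  0.00367087  0.02      ]
 [ 0.4050077  -0.00671058  0.02      ]
 [ 0.39934896  0.015214    0.02      ]]
```

View pics/w2.png

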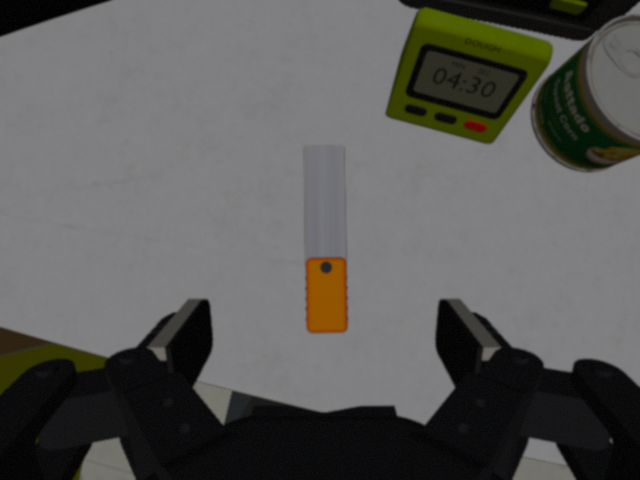

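Wrist view: shim upright at cols 305–347 (grip rows 257–332), aligned with the fingers; the timer is well clear at the upper right. Descend and grip.

Scaled: 0.025 m is 1.25, 0.013 m is 0.65.

```bash
python3 steer.py '{"rx":[0,0,0,0,0,0,0,0,0,0],"ry":[0,0,0,0,0,0,0,0,0,0],"rz":[0,0,0,0,0,0,0,0,0,0],"dx":[-0.5,-0.5,-0.25,-0.135,0,0,0,0,0,0],"dy":[0,0,0.05,0,0,0,0,0,0,0],"dz":[1.25,1.25,0.65,0.375,0,0,0,0,0,0],"finger_gap":[0.085,0.085,0.085,0.06,0.04,0.02,0.01,0.01,0.01,0.01]}' 60; python3 to.py .3956 .0036 .0755 13 0.35
```

```text
time: 11.85
tool_pos: [0.3963, 0.0029, 0.077]
ee_rot: [-0.02, 0.978, 0.113, 0.174]
contact_force: [-0.3, 2.1, 6.7]
gripper_width: 0.0222
grip_force: 59.4
t 11.85 tcp [0.3963 0.0029 0.077 ] rotvec [-0.0012 -0.0023  0.0033] d now [-0.001  -0.0009  0.0012] d after [-0.001  -0.0009  0.0012] j [-0.3017  0.2295  2.4155  0.7557  0.258   0.3271]
```

Scaled: -0.009 m is -0.45, 0.003 m is 0.15.

```bash
python3 steer.py '{"rx":[0,0,0],"ry":[0,0,0],"rz":[0,0,0],"dx":[0.15,0.15,0],"dy":[0,0,0],"dz":[-0.45,-0.45,0],"finger_gap":[0.01,0.01,0.01]}'; python3 -c "
from to import *
p=tf(-.145,0);go(*p,.095,29.15,0.35)"
python3 - <<'E'
from h import *
c=cam("wrist");k,p=blob(c,(5,150,100),(20,255,255),(100,100,540,479));r=cv2.minAreaRect(k);print(p,r)
E
```

```text
time: 12.15
tool_pos: [0.3956, 0.0025, 0.0961]
ee_rot: [-0.02, 0.978, 0.114, 0.174]
contact_force: [0.9, 0.1, -0.2]
gripper_width: 0.0222
grip_force: 58.8
t 12.15 tcp [0.3956 0.0025 0.0961] rotvec [ 0.0966 -0.0021 -0.2605] d now [ 0.0733 -0.1178  0.028 ] d after [ 0.1008 -0.0918  0.038 ] j [-0.3029  0.1788  2.3887  0.5919  0.3185  0.4958]
[323.27382998 302.66323078] ((322.9999694824219, 303.0), (111.99998474121094, 59.99999237060547), 90.0)
```

Scaled: -0.023 m is -1.15, 0.0095 m is 0.475.

```bash
python3 steer.py '{"rx":[0.032,0.032,0.032,0,0,0,0,0,0],"ry":[-0.001,-0.001,0,0,0,0,0,0,0],"rz":[-0.087,-0.087,-0.087,0,0,0,0,0,0],"dx":[0,0,0,1.25,1.25,1.25,1.25,0,0],"dy":[0,0,0,-1.15,-1.15,-1.15,-1.15,0,0],"dz":[0,0,0,0.475,0.475,0.475,0.475,0,0],"finger_gap":[0.01,0.01,0.01,0.01,0.01,0.01,0.01,0.01,0.01]}'; python3 -c "
from to import *
p=tf(-.135,0);go(*p,.0785,29.15,0.35)"
python3 - <<'E'
from h import *
c=cam("wrist");cv2.imwrite("pics/w3.png",c["color"])
E
```

```text
time: 13.1
tool_pos: [0.4431, 0.136, 0.093]
ee_rot: [-0.045, 0.953, 0.249, 0.167]
contact_force: [0.0, 0.5, -0.6]
gripper_width: 0.0224
grip_force: 58.9
t 13.1 tcp [0.4431 0.136  0.093 ] rotvec [-0.0029  0.0028  0.0012] d now [0.0056 0.0017 0.0175] d after [0.0056 0.0016 0.0175] j [0.0487 0.2635 2.2553 0.4708 0.3457 0.6868]
```

View pics/w3.png

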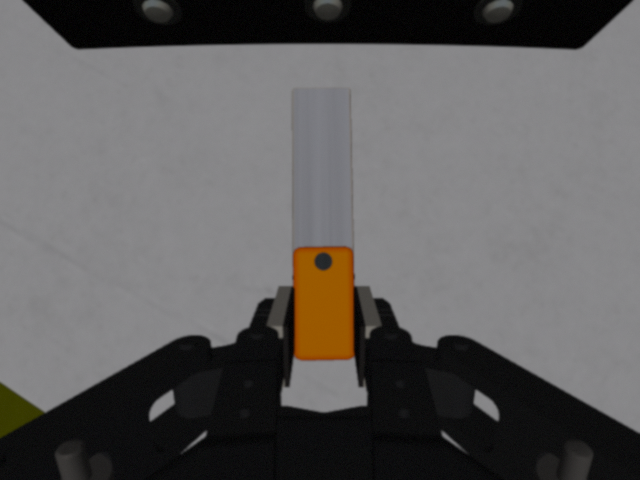

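Wrist: shim tongue (cols 292–351, tip row 88) points squarely at the apron (edge row 46), middle bolt at col 328: aligned with the middle foot. Lower and probe.

Scaled: 0.009 m is 0.45, 0.008 m is 0.4.

```bash
python3 steer.py '{"rx":[-0.003,0,0,0],"ry":[0.003,0,0,0],"rz":[0.001,0,0,0],"dx":[0.1,0.18,0,0],"dy":[0.05,0,0,0],"dz":[0.45,0.4,0,0],"finger_gap":[0.01,0.01,0.01,0.01]}'; python3 -c "
from to import *
p=tf(-.120,0);go(*p,.0776,29.15,0.35)
c=cam('wrist')
g=cv2.cvtColor(c['color'],cv2.COLOR_BGR2HSV);k,p=blob(c,(5,150,100),(20,255,255),(100,100,540,479));print(p)
print(proj(c,np.r_[tf(0,0),.011]),proj(c,np.r_[tf(-.02,0),.006]))
col=g[:200,315:330,2].mean(1);print(np.round(col[::4]))"
```

```text
time: 13.55
tool_pos: [0.4539, 0.1392, 0.0792]
ee_rot: [-0.043, 0.953, 0.246, 0.169]
contact_force: [0.9, 0.0, -1.2]
gripper_width: 0.0222
grip_force: 58.9
t 13.55 tcp [0.4539 0.1392 0.0792] rotvec [ 0.0015 -0.0005 -0.0033] d now [ 0.0138 -0.0009  0.0067] d after [ 0.0138 -0.0009  0.0067] j [0.0579 0.3039 2.2522 0.5167 0.3048 0.6507]
[323.2908 302.686 ]
[[321.1937  50.0856]] [[321.3626  98.3688]]
[ 95.  86.  52.  45.  40.  34.  14.   4.   5.   5.   5.   5.  58. 135.
 136. 136. 136. 135. 134. 135. 134. 135. 127. 128. 128. 128. 129. 128.
 128. 129. 128. 128. 128. 128. 128. 128. 128. 128. 128. 128. 128. 128.
 127. 127. 128. 128. 127. 127. 127. 127.]
```

Scaled: 0.007 m is 0.35, 0.0056 m is 0.28.

```bash
python3 steer.py '{"rx":[0,0,0,0,0,0,0],"ry":[0,0,0,0,0,0,0],"rz":[0,0,0,0,0,0,0],"dx":[0.35,0.35,0,0.28,0.28,0.28,0],"dy":[0,-0.05,0,0,0,0,0],"dz":[0.175,0.16,0,0.105,0.105,0.105,0],"finger_gap":[0.01,0.01,0.01,0.01,0.01,0.01,0.01]}';python3 steer.py '{"rx":[0,0],"ry":[0,0],"rz":[0,0],"dx":[0.235,0],"dy":[0,0],"dz":[0.085,0],"finger_gap":[0.01,0.01]}'; python3 steer.py '{"rx":[0,0],"ry":[0,0],"rz":[0,0],"dx":[0.235,0],"dy":[0,0],"dz":[0.085,0],"finger_gap":[0.01,0.01]}'; python3 -c "
from to import *
p=tf(-.0855,0);go(*p,.0776,29.15,0.35)"
```

```text
time: 14.3
tool_pos: [0.4839, 0.1571, 0.0783]
ee_rot: [-0.043, 0.953, 0.247, 0.17]
contact_force: [0.5, -0.3, -0.6]
gripper_width: 0.0222
grip_force: 58.9
time: 14.5
tool_pos: [0.4867, 0.1594, 0.0778]
ee_rot: [-0.044, 0.953, 0.247, 0.169]
contact_force: [-1.5, 0.4, -1.0]
gripper_width: 0.0222
grip_force: 59.0
time: 14.7
tool_pos: [0.4871, 0.1605, 0.0772]
ee_rot: [-0.044, 0.954, 0.247, 0.166]
contact_force: [-12.0, -12.7, 11.3]
gripper_width: 0.0225
grip_force: 60.9
t 14.7 tcp [0.4871 0.1605 0.0772] rotvec [-0.001   0.0052 -0.0023] d now [0.0099 0.0015 0.0031] d after [0.0099 0.0016 0.0032] j [0.1052 0.3465 2.1717 0.4224 0.3321 0.7891]
```

Jam at tip ≈ 24 mm: the middle foot has its pad. Back out and try the right foot.

```bash
python3 steer.py '{"rx":[0,0,0,0,0,0,0],"ry":[0,0,0,0,0,0,0],"rz":[0,0,0,0,0,0,0],"dx":[-0.7,-0.7,-0.7,0,0,0,0],"dy":[0,0,0,1.75,1.75,0,0],"dz":[-0.25,-0.25,-0.25,-0.075,0,0,0],"finger_gap":[0.01,0.01,0.01,0.01,0.01,0.01,0.01]}'; python3 -c "
from to import *
p=tf(-.120,-.07);go(*p,.0776,29.15,0.35)
c=cam('wrist');cv2.imwrite('pics/w4.png',c['color'])
print(proj(c,np.r_[tf(0,-.07),.011]))
k,p=blob(c,(5,150,100),(20,255,255),(100,100,540,479));print(p,cv2.minAreaRect(k))"
```

```text
time: 15.4
tool_pos: [0.4863, 0.0778, 0.0792]
ee_rot: [-0.043, 0.953, 0.246, 0.169]
contact_force: [-0.7, 1.0, -0.4]
gripper_width: 0.0223
grip_force: 59.1
t 15.4 tcp [0.4863 0.0778 0.0792] rotvec [ 0.0022 -0.0017 -0.004 ] d now [ 0.0153 -0.0003  0.0074] d after [ 0.0153 -0.0003  0.0073] j [-0.1011  0.3263  2.2064  0.5712  0.37    0.4547]
[[322.2357  47.0659]]
[323.2982 302.6692] ((322.9999694824219, 303.0), (111.99998474121094, 59.99999237060547), 90.0)
```

View pics/w4.png

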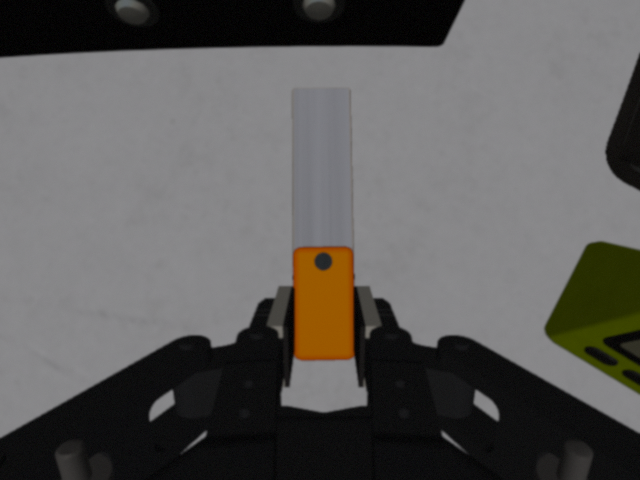

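Wrist: shim unslipped, right bolt at col 318 vs shim col 322; the timer (col ≥545) is clear. Probe.

The rows are not in the units I measure in: shifts go in units of 20 mm. I convert before sending: 0.007 m is 0.35, 0.0056 m is 0.28.

```bash
python3 steer.py '{"rx":[0.002,0,0,0,0,0,0],"ry":[-0.001,0,0,0,0,0,0],"rz":[-0.004,0,0,0,0,0,0],"dx":[0.35,0.35,0,0.28,0.28,0.28,0],"dy":[0,0,0,0,0,0,0],"dz":[0.175,0.16,0,0.105,0.105,0.105,0],"finger_gap":[0.01,0.01,0.01,0.01,0.01,0.01,0.01]}';python3 steer.py '{"rx":[0,0],"ry":[0,0],"rz":[0,0],"dx":[0.235,0],"dy":[0,0],"dz":[0.085,0],"finger_gap":[0.01,0.01]}'; python3 steer.py '{"rx":[0,0],"ry":[0,0],"rz":[0,0],"dx":[0.235,0],"dy":[0,0],"dz":[0.085,0],"finger_gap":[0.01,0.01]}'; python3 -c "
from to import *
p=tf(-.0855,-.07);go(*p,.0776,29.15,0.35)"
```

```text
time: 16.15
tool_pos: [0.5161, 0.0951, 0.0778]
ee_rot: [-0.044, 0.953, 0.249, 0.169]
contact_force: [0.3, 0.3, 0.1]
gripper_width: 0.0222
grip_force: 59.1
time: 16.35
tool_pos: [0.52, 0.0973, 0.0777]
ee_rot: [-0.044, 0.953, 0.249, 0.169]
contact_force: [0.2, 0.5, -0.3]
gripper_width: 0.0224
grip_force: 59.1
time: 16.55
tool_pos: [0.5213, 0.099, 0.0772]
ee_rot: [-0.044, 0.953, 0.249, 0.167]
contact_force: [-7.7, -8.8, 7.1]
gripper_width: 0.0224
grip_force: 60.4
t 16.55 tcp [0.5213 0.099  0.0772] rotvec [-0.0017  0.0033  0.0025] d now [0.01   0.0013 0.0031] d after [0.01   0.0013 0.0032] j [-0.0441  0.3685  2.1267  0.4912  0.3913  0.583 ]
```

Right foot jams at the same depth too, so the left foot should be the bare one.

```bash
python3 steer.py '{"rx":[0,0,0,0,0,0,0,0,0],"ry":[0,0,0,0,0,0,0,0,0],"rz":[0,0,0,0,0,0,0,0,0],"dx":[-0.7,-0.7,-0.7,0,0,0,0,0,0],"dy":[0,0,0,-1.75,-1.75,-1.75,-1.75,0,0],"dz":[-0.25,-0.25,-0.25,-0.075,0,0,0,0,0],"finger_gap":[0.01,0.01,0.01,0.01,0.01,0.01,0.01,0.01,0.01]}'; python3 -c "
from to import *
p=tf(-.120,.07);go(*p,.0776,29.15,0.35)
c=cam('wrist')
print(proj(c,np.r_[tf(0,.07),.011]))
k,p=blob(c,(5,150,100),(20,255,255),(100,100,540,479));print(p,cv2.minAreaRect(k))"
```

```text
time: 17.45
tool_pos: [0.4158, 0.2004, 0.0788]
ee_rot: [-0.044, 0.952, 0.25, 0.169]
contact_force: [1.3, 0.8, -1.1]
gripper_width: 0.0221
grip_force: 59.2
t 17.45 tcp [0.4158 0.2004 0.0788] rotvec [-0.0007 -0.0011  0.0042] d now [0.0171 0.0013 0.0076] d after [0.0171 0.0012 0.0075] j [0.2388 0.2887 2.2854 0.3891 0.2461 0.9339]
[[328.2578  42.5629]]
[323.2908 302.6649] ((322.9999694824219, 303.0), (111.99998474121094, 59.99999237060547), 90.0)
```

Scaled: 0.008 m is 0.4, 0.0056 m is 0.28.

```bash
python3 steer.py '{"rx":[0,0,0,0,0,0,0,0],"ry":[-0.001,0,0,0,0,0,0,0],"rz":[0.004,0,0,0,0,0,0,0],"dx":[0.4,0.4,0,0.28,0.28,0.28,0.235,0],"dy":[0.05,0,0,0,0,0,0,0],"dz":[0.175,0.16,0,0.105,0.105,0.105,0.085,0],"finger_gap":[0.01,0.01,0.01,0.01,0.01,0.01,0.01,0.01]}';python3 steer.py '{"rx":[0,0],"ry":[0,0],"rz":[0,0],"dx":[0.235,0],"dy":[0,0],"dz":[0.085,0],"finger_gap":[0.01,0.01]}'; python3 steer.py '{"rx":[0,0],"ry":[0,0],"rz":[0,0],"dx":[0.235,0],"dy":[0,0],"dz":[0.085,0],"finger_gap":[0.01,0.01]}'; python3 -c "
from to import *
p=tf(-.0495,.07);go(*p,.0776,29.15,0.35)"
```

```text
time: 18.3
tool_pos: [0.4526, 0.2189, 0.0779]
ee_rot: [-0.044, 0.953, 0.247, 0.169]
contact_force: [0.4, -0.8, -0.6]
gripper_width: 0.0224
grip_force: 59.2
time: 18.5
tool_pos: [0.4566, 0.2212, 0.0778]
ee_rot: [-0.044, 0.953, 0.247, 0.169]
contact_force: [-0.2, -0.3, -0.7]
gripper_width: 0.0223
grip_force: 59.2
time: 18.7
tool_pos: [0.4611, 0.2236, 0.0779]
ee_rot: [-0.044, 0.953, 0.247, 0.169]
contact_force: [0.5, -0.6, 0.2]
gripper_width: 0.0227
grip_force: 59.2
t 18.7 tcp [0.4611 0.2236 0.0779] rotvec [-0.     -0.0007 -0.0019] d now [ 0.0358 -0.0007  0.0135] d after [ 0.0359 -0.0006  0.0135] j [0.2685 0.3421 2.1801 0.2904 0.2895 1.0676]
```

```bash
python3 steer.py '{"rx":[0,0,0,0,0,0],"ry":[0,0,0,0,0,0],"rz":[-0.002,0,0,0,0,0],"dx":[0.28,0.28,0.28,0.28,0.28,0],"dy":[0,0,0,0,0,0],"dz":[0.105,0.105,0.105,0.105,0.105,0],"finger_gap":[0.01,0.01,0.01,0.01,0.01,0.01]}';python3 steer.py '{"rx":[0,0],"ry":[0,0],"rz":[0,0],"dx":[0.28,0],"dy":[0,0],"dz":[0.105,0],"finger_gap":[0.01,0.01]}'; python3 steer.py '{"rx":[0,0],"ry":[0,0],"rz":[0,0],"dx":[0.19,0],"dy":[0,0],"dz":[0.07,0],"finger_gap":[0.01,0.01]}';  python3 steer.py '{"rx":[0,0],"ry":[0,0],"rz":[0,0],"dx":[0.14,0],"dy":[0,0],"dz":[0.05,0],"finger_gap":[0.01,0.01]}'; python3 -c "
from to import *
p=tf(-.0475,.07);go(*p,.0776,29.15,0.35)"
```

```text
time: 19.3
tool_pos: [0.4877, 0.2384, 0.0776]
ee_rot: [-0.044, 0.953, 0.248, 0.169]
contact_force: [0.1, 0.5, 0.0]
gripper_width: 0.0224
grip_force: 59.2
time: 19.5
tool_pos: [0.4919, 0.2409, 0.0776]
ee_rot: [-0.044, 0.953, 0.248, 0.168]
contact_force: [0.2, 0.4, -0.7]
gripper_width: 0.0224
grip_force: 59.2
time: 19.7
tool_pos: [0.4949, 0.2428, 0.0772]
ee_rot: [-0.044, 0.953, 0.248, 0.168]
contact_force: [-1.7, -0.2, 1.3]
gripper_width: 0.0222
grip_force: 59.4
time: 19.9
tool_pos: [0.4952, 0.243, 0.0772]
ee_rot: [-0.044, 0.953, 0.248, 0.166]
contact_force: [-8.6, -9.6, 13.2]
gripper_width: 0.0221
grip_force: 61.1
t 19.9 tcp [0.4952 0.243  0.0772] rotvec [-0.0014  0.0055  0.0006] d now [ 0.0012 -0.0003 -0.    ] d after [ 0.0012 -0.0003  0.    ] j [0.2901 0.3837 2.0934 0.2282 0.3359 1.1482]
```

Scaled: -0.03 m is -1.5, -0.02 m is -1.

```bash
python3 steer.py '{"rx":[0,0,0,0,0,0,0,0],"ry":[0,0,0,0,0,0,0,0],"rz":[0,0,0,0,0,0,0,0],"dx":[0,0,0,0,0,0,0,0],"dy":[0,0,0,0,0,0,0,0],"dz":[0,0,0,0,-1,-1.5,-1.5,0],"finger_gap":[0.04,0.07,0.085,0.085,0.085,0.085,0.085,0.085]}'; python3 -c "
from to import *
c=cam('wrist');cv2.imwrite('pics/w5.png',c['color'])
k,p=blob(c,(5,150,100),(20,255,255),(100,50,540,479));P=plane(c,[p],.017)[0];a=np.radians(Y)
r=cv2.minAreaRect(k);print(p,r)
f=lambda q:np.round([(q[0]-O[0])*np.cos(a)+(q[1]-O[1])*np.sin(a),-(q[0]-O[0])*np.sin(a)+(q[1]-O[1])*np.cos(a)],4)
print(f(P),[f(q) for q in plane(c,cv2.boxPoints(r),.02)])
p=tf(-.012,.147);go(*p,.22,29.15,0)"
```

```text
time: 20.7
tool_pos: [0.4751, 0.2312, 0.156]
ee_rot: [-0.044, 0.952, 0.248, 0.172]
contact_force: [1.4, 0.2, -1.0]
gripper_width: 0.0854
grip_force: 0.0
[322.3321 256.1259] ((322.1594543457031, 256.108154296875), (72.3209457397461, 38.826683044433594), 88.93909454345703)
[-0.0226  0.0701] [array([-0.0014,  0.0822]), array([-0.0009,  0.059 ]), array([-0.0437,  0.0584]), array([-0.0442,  0.0811])]
t 20.75 tcp [0.4747 0.2311 0.1544] rotvec [ 0.0006 -0.3539  0.0002] d now [ 0.0793 -0.0776 -0.0407] d after [ 0.0602 -0.0777 -0.0656] j [0.2771 0.2293 2.0569 0.1609 0.5157 1.2124]
```

View pics/w5.png

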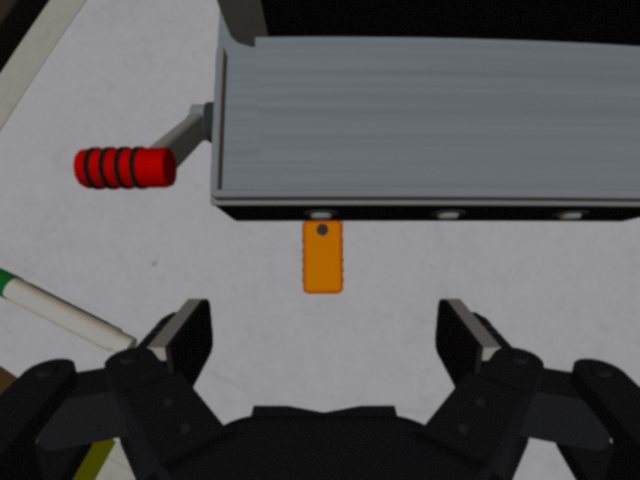

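Wrist: grip (rows 220–293) sits right against the apron under the left bolt (col 322); lever is up at (125,168). Now go pinch the bar again.

Scaled: -0.026 m is -1.3, -0.02 m is -1.

```bash
python3 steer.py '{"rx":[0,0,0,0,0,0,0,0],"ry":[-0.118,-0.118,-0.118,0,0,0,0,0],"rz":[0,0,0,0,0,0,0,0],"dx":[0,0,0,1,1,1,0,0],"dy":[0,0,0,-1.3,-1.3,-1.3,0,0],"dz":[-1,-1,-1.25,0,0,0,0,0],"finger_gap":[0.085,0.085,0.085,0.085,0.085,0.085,0.085,0.085]}'; python3 -c "
from to import *
p=tf(.005,.147);go(*p,.160,29.15,0)"
```

```text
time: 21.55
tool_pos: [0.4756, 0.3217, 0.2136]
ee_rot: [0.001, 0.968, 0.252, -0.004]
contact_force: [-0.7, -0.5, -0.8]
gripper_width: 0.0851
grip_force: 0.0
t 21.55 tcp [0.4756 0.3217 0.2136] rotvec [-0.0002  0.0075  0.0017] d now [0.0328 0.001  0.0533] d after [0.0324 0.001  0.0536] j [ 0.4735  0.3415  1.6433 -0.      1.1643  1.5339]
```

```bash
python3 steer.py '{"rx":[0,0,0,0,0,0,0,0,0,0],"ry":[0.007,0,0,0,0,0,0,0,0,0],"rz":[0.002,0,0,0,0,0,0,0,0,0],"dx":[1.5,0.125,0,0,0,0,0,0,0,0],"dy":[0.05,0,0,0,0,0,0,0,0,0],"dz":[0,1,1,0.675,0,0,0,0,0,0],"finger_gap":[0.085,0.085,0.085,0.085,0.05,0.02,0.02,0.02,0.02,0.02]}' 70; python3 -c "
from to import *
p=tf(.005,.147);go(*p,.160,29.15,0)"
```

```text
time: 22.55
tool_pos: [0.5044, 0.3372, 0.1631]
ee_rot: [-0.002, 0.968, 0.251, 0.002]
contact_force: [-3.9, 2.4, 5.1]
gripper_width: 0.0341
grip_force: 70.4
t 22.55 tcp [0.5044 0.3372 0.1631] rotvec [-0.0022 -0.0039 -0.0022] d now [-0.0003  0.0005  0.0031] d after [-0.0003  0.0005  0.0031] j [0.4735 0.4273 1.6434 0.0027 1.0671 1.5365]
```

Scaled: 0.0075 m is 0.375, 0.007 m is 0.35.

```bash
python3 steer.py '{"rx":[0,0,0,0,0,0,0,0,0,0,0,0],"ry":[0,0,0,0,0,0,0,0,0,0,0,0],"rz":[0,0,0,0,0,0,0,0,0,0,0,0],"dx":[-0.25,-0.25,-0.25,-0.2,-0.2,-0.15,-0.125,-0.075,-0.05,0,0,0],"dy":[0,0,0,0,0,0,0,0,0,0,0,0],"dz":[0.25,0.275,0.275,0.3,0.325,0.35,0.35,0.35,0.375,0.35,0.2,0],"finger_gap":[0.02,0.02,0.02,0.02,0.02,0.02,0.02,0.02,0.02,0.02,0.02,0.02]}'; python3 steer.py '{"rx":[0,0],"ry":[0,0],"rz":[0,0],"dx":[0,0],"dy":[0,0],"dz":[0.15,0],"finger_gap":[0.02,0.02]}'
```

```text
time: 23.75
tool_pos: [0.4751, 0.3209, 0.0951]
ee_rot: [-0.001, 0.968, 0.251, -0.001]
contact_force: [-11.1, -2.5, 14.7]
gripper_width: 0.0342
grip_force: 80.1
time: 23.95
tool_pos: [0.4752, 0.3209, 0.0932]
ee_rot: [-0.0, 0.968, 0.251, -0.001]
contact_force: [-13.5, -0.6, 20.4]
gripper_width: 0.0342
grip_force: 82.1
```

Scaled: -0.03 m is -1.5.

```bash
python3 steer.py '{"rx":[0,0,0,0,0,0,0,0,0],"ry":[0,0,0,0,0,0,0,0,0],"rz":[0,0,0,0,0,0,0,0,0],"dx":[0,0,0,0,0,0,0,0,0],"dy":[0,0,0,0,0,0,0,0,0],"dz":[0,0,0,-1.5,-1.5,0,0,0,0],"finger_gap":[0.06,0.085,0.085,0.085,0.085,0.0,0,0,0]}' 40; python3 -c "
from to import *
p=tf(-.02,.150);go(*p,.122,29.15,0)
s,t=cam('scene'),cam('top')
for c,r,o in((s,(255,260,310,340),(288.79,320.72)),(t,(160,230,220,300),(194.86,279.52))):
    try: k,p=blob(c,(0,150,80),(6,255,255),r);print(p-o,cv2.contourArea(k))
    except Exception: print('hidden')
"
```

```text
time: 24.85
tool_pos: [0.4771, 0.3208, 0.1492]
ee_rot: [-0.0, 0.968, 0.251, -0.0]
contact_force: [-0.7, -0.4, 0.9]
gripper_width: 0.0278
grip_force: 0.0
t 24.85 tcp [0.4771 0.3208 0.1492] rotvec [-0.0004  0.0004 -0.002 ] d now [ 0.0065 -0.0035  0.0272] d after [ 0.0065 -0.0035  0.0272] j [0.4707 0.402  1.7297 0.0005 1.0103 1.5346]
[-0.7329  2.5895] 35.0
hidden
```

```bash
python3 steer.py '{"rx":[0,0,0,0,0,0],"ry":[0,0,0,0,0,0],"rz":[0,0,0,0,0,0],"dx":[0.325,0,0,0,0,0],"dy":[-0.175,0,0,0,0,0],"dz":[0,0,0.75,0.5,0.1,0],"finger_gap":[0,0,0,0,0,0]}'; python3 steer.py '{"rx":[0,0],"ry":[0,0],"rz":[0,0],"dx":[0,0],"dy":[0,0],"dz":[0.2,0],"finger_gap":[0,0]}'; python3 steer.py '{"rx":[0,0],"ry":[0,0],"rz":[0,0],"dx":[0,0],"dy":[0,0],"dz":[0.2,0],"finger_gap":[0,0]}'
```

```text
time: 25.55
tool_pos: [0.4817, 0.3275, 0.1238]
ee_rot: [-0.0, 0.968, 0.251, 0.001]
contact_force: [-1.7, -1.5, 2.8]
gripper_width: 0.0003
grip_force: 1.4
time: 25.75
tool_pos: [0.4814, 0.3274, 0.1208]
ee_rot: [-0.0, 0.968, 0.251, 0.001]
contact_force: [-2.3, -0.8, 8.9]
gripper_width: 0.0002
grip_force: 4.6
time: 25.95
tool_pos: [0.4813, 0.3274, 0.1199]
ee_rot: [-0.001, 0.968, 0.251, 0.001]
contact_force: [-6.6, -5.2, 27.8]
gripper_width: -0.0002
grip_force: 13.7
```

Scaled: -0.05 m is -2.5, 0.045 m is 2.25.

```bash
python3 steer.py '{"rx":[0,0,0,0,0,0,0,0],"ry":[0,0,0,0,0,0,0,0],"rz":[0,0,0,0,0,0,0,0],"dx":[0,-0.5,-2,-2,-1,0,0,0],"dy":[0,0,0,1,2.25,2.25,0,0],"dz":[-1.5,-2.5,-1.5,0,0,0,0,0],"finger_gap":[0,0,0,0,0,0,0,0]}'; python3 -c "
from to import *
s,t=cam('scene'),cam('top');a=[]
for c,r,o in((s,(255,260,310,340),(288.79,320.72)),(t,(160,230,220,300),(194.86,279.52))):
    k,p=blob(c,(0,150,80),(6,255,255),r);print(p-o,cv2.contourArea(k));a.append(p)
print(tri(s,a[0],t,a[1]))
c=cam('wrist')
k,p=blob(c,(5,150,100),(20,255,255),(0,0,640,479));a=np.radians(Y);r=cv2.minAreaRect(k);print(p,r)
f=lambda q:np.round([(q[0]-O[0])*np.cos(a)+(q[1]-O[1])*np.sin(a),-(q[0]-O[0])*np.sin(a)+(q[1]-O[1])*np.cos(a)],4)
print([f(q) for q in plane(c,cv2.boxPoints(r),.02)])
cv2.imwrite('pics/end.png',np.hstack([s['color'][150:370,150:430],c['color'][::2,::2][:220]]))
"
```

```text
time: 26.75
tool_pos: [0.4393, 0.1771, 0.2245]
ee_rot: [-0.001, 0.968, 0.249, 0.001]
contact_force: [-0.5, 1.0, 0.3]
gripper_width: 0.0002
grip_force: 0.0
[-0.0192 -0.1783] 64.0
[nan nan] 0.0
 ** On entry to DLASCL parameter number  4 had an illegal value
 ** On entry to DLASCL parameter number  4 had an illegal value
 ** On entry to DLASCL parameter number  4 had an illegal value
 ** On entry to DLASCL parameter number  4 had an illegal value
 ** On entry to DLASCL parameter number  5 had an illegal value
 ** On entry to DLASCL parameter number  4 had an illegal valueh.py:27: RuntimeWarning: invalid value encountered in divide
  M=cv2.moments(k.reshape(-1,1,2));return k,np.array([M["m10"],M["m01"]])/M["m00"]
Traceback (most recent call last):
  File "h.py", line 19, in tri
    t=np.linalg.lstsq(np.c_[a,-b],c2["e"]-c1["e"],rcond=None)[0]
      ~~~~~~~~~~~~~~~^^^^^^^^^^^^^^^^^^^^^^^^^^^^^^^^^^^^^^^^
numpy.linalg.LinAlgError: SVD did not converge in Linear Least Squares
```

Scene bar is back exactly at its original down position (offset < 0.2 px); check the shim and bystanders.

```bash
python3 -c "
from to import *
s=cam('scene');c=cam('wrist')
k,p=blob(c,(5,150,100),(20,255,255),(0,0,640,479));a=np.radians(Y);r=cv2.minAreaRect(k);print(p,r)
f=lambda q:np.round([(q[0]-O[0])*np.cos(a)+(q[1]-O[1])*np.sin(a),-(q[0]-O[0])*np.sin(a)+(q[1]-O[1])*np.cos(a)],4)
print([f(q) for q in plane(c,cv2.boxPoints(r),.02)])
o=cv2.imread('pics/scene0.png')
print('bystander diff',cv2.absdiff(o,s['color'])[160:232,328:385].max(2).mean())
cv2.imwrite('pics/end.png',np.hstack([s['color'][140:380,150:430],c['color'][::2,::2]]))
"
```

```text
[282.2279  78.4144] ((282.0, 78.5), (67.0, 34.0), 90.0)
[array([-0.0016,  0.0806]), array([-0.0018,  0.0579]), array([-0.0447,  0.0585]), array([-0.0446,  0.0819])]
bystander diff 44.60672514619883
```

View pics/end.png

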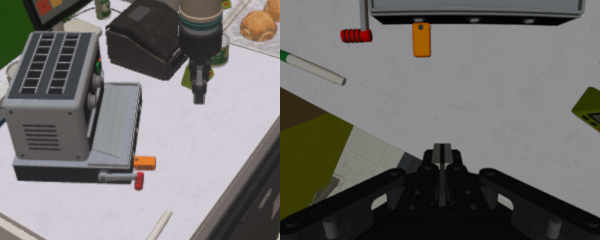

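The lever is down, the grip is against the apron and the arm is clear. The timer was only hidden behind the arm in that view, and nothing passed near it. Handing in.

```bash
python3 -c "
from rig import robot
print(robot.finish_job())"
```

```text
the job is handed in; nothing more can be done
None
```

I handed the job in with the shim fully home under the left foot (the middle and right feet jammed on their pads) and the lever raised, then pushed fully down again; the timer and tin were never approached, though the arm hid them in the last picture.

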